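# Move the sanding caddy to the claw-latched hook

## Robot

A 6-joint arm with a two-finger parallel gripper is mounted at the origin on the work surface. World frame = base frame: x ahead of the robot, y to its left, z up, the work surface at z = 0. Lengths are in m, angles in rad, forces in N, time in s.
With the tool pointing down it reaches from about 0.25 to 0.775 m from the base axis. Payload 4 kg.
Tool frame: the origin (TCP) lies midway between the tips of the shut fingers; the grasp point (between the pads) lies arm.grip_depth behind it (arm.grip_depth is the distance from the TCP to the grasp point, in m); y points along the fingers, x is the direction in which the jaws open and shut, and the axes are right-handed (so a half turn about y gives the same grasp; the last joint's range is limited). The gripper opens to 94 mm and grips with 3 to 60 N. Pads are 16 mm wide; open, the fingers measure 119 mm over their backs; the gripper's body (75 mm by 177 mm) begins 78 mm behind the grasp point.
Start: joints at [1.128, 0.087, 1.371, -0, 1.684, -0.103], TCP at [0.183, 0.519, 0.206] pointing down, gripper open.
Joint ranges: [-3.1, 3.1], [-0.76, 2.03], [0.27, 2.55], [-1.08, 4.22], [0.17, 2.65], [-2.57, 2.57]. Speed limits (rad/s): [2.79, 2.79, 3.14, 3.14, 3.14, 3.14].

## Interface

Orientations are given as a rotation vector (axis times angle).
In Python, from workcell import arm, optics, job gives the robot as it stands.
- The arm moves only by the tool jog_arm, never from a script. Its argument "rows" is a list of rows, each an object of numbers: "tx", "ty", "tz": the shift along the tool's x, y, z in mm; "wx", "wy", "wz": the turn, a rotation vector about the tool's x, y, z in rad. A call has 1 to 5 rows; each row is the pose to reach, as a shift and turn from the pose commanded when the call began, along the tool's axes at that moment; what a row does not reach only later rows make up. A row lasts 1/10 s, in which the tool goes at most 50 mm and 8.59 degrees, less where a joint would pass 70% of its speed; a pose out of reach is approached as far as the arm can. A call with a gripper value outside its range is refused whole. "gripper" is the closure, from 0 (fully open) to 1 (shut), set as the call begins (left out, the last holds). The fingers move at their own pace and stop on an object; "newtons" is the grip in N (left out, the last holds). Time passes only in rows, so rows that repeat a pose let the fingers close. It gives the time, the measured TCP pose, the force and the opening at its end, in the units of the state.
- arm.get_obs(): the state, without advancing time (a new reading comes with each control period).
- optics.grab_frame(name): name is "side" or "top"; returns a dict with "img" (480x640x3 uint8, red, green, blue), "z_map" (480x640 float32, m along the optical axis (not along the pixel's ray), 0 where there is no reading), "fov_y" (degrees; the focal length in pixels is half the picture's height over the tangent of half this angle, whatever the lens; pixels are square), "cx", "cy" (the principal point, pixels), "k1" (the pictures are not rectified: a ray, as slopes to the right and down, at radius r is drawn at 1 + k1 r^2 times it, then the intrinsics apply), "rvec" (rotation vector, rad) and "tvec" (3), from world to camera coordinates, as OpenCV has them. Camera axes: x right, y down, z forward; pixel columns grow to the right and rows downward; lengths in m; the calibration is good to about 2 mm. A picture is of the moment at which its call begins.
- job.finish_job(): hands the job in, once; it reports no verdict.
The state is a dict: "time_s": time; "joints": joint angles; "qvel": joint speeds; "joint_torque": joint torques, N m; "ee_pos": TCP position; "tool_rot": TCP orientation; "ft_force": force on the tool from outside, world axes, zero at the start; "torque": the same for the moment, N m; "opening": finger opening in m.
Only numpy, scipy, OpenCV 4.12 (cv2) and the standard library are available. Lean on these libraries where they do the work, as an engineer would, in place of code of your own. Each camera call takes 0.05 s, during which the arm holds its last target.

## Task

Take the sanding caddy off the plain hook and hang it on the other hook, the one with the swinging claw, without setting it down and keeping it level so that nothing spills. The hook with the claw may be clamped higher or lower than it looks, so lower the caddy's bar into it by feel and press down, firmly but not hard, until the bar is fully home and the claw has swung shut over it; then let go. Leave the other things on the bench where they are.

Things in the scene. Friction and masses are not known exactly. Their poses are not given: they have to be found in the camera images.
- caddy: The sanding caddy, about 0.4 kg with contents: open sheet-metal tray 90 (x) x 160 (y) x 40 mm high; origin at the centre of its underside, z up. Straps 14 x 3 mm at y = +-78 mm rise to a hanging bar 140 mm above the origin; between the tray's rim and the bar all is open for the hook prongs. It starts hanging on stand_a, its axes parallel to the stand's.
- bar (a point): Middle of the caddy's hanging bar: round steel, 8 mm diameter, along the caddy's y, 140 mm above the caddy's origin.
- handle (a point): Grasp point in the caddy's wooden handle plate, which stands on the middle of the bar: 20 mm thick (x), 50 mm long (y), 149 to 190 mm above the caddy's origin, on a flat collar 48 (x) x 50 x 5 mm. This point is 32 mm above the bar and 23 mm above the collar's top. Pinch it from above with the fingers closing along the caddy's x.
- stand_a: The plain hook stand, fixed. Origin on the bench straight below the hung bar; x points from the hook back to the post, so the bar leaves upward, then towards -x. Base plate (x 25 to 145, y +-75, 10 mm thick); 22 mm post at x = 90 mm, 225 mm high; two prongs along x at y = +-48 mm, 8 mm wide, from x = -12 to 80 mm.
- seat_a (a point): Centre of the bar when it lies in stand_a's seat, 185 mm above the bench. The prong arms lie 14 to 4 mm below it; the seat is 11 mm wide along x, with walls to 8 mm above, then smooth flares to 28 mm above and 19 mm either side.
- stand_b: The hook stand with the swinging claw, fixed: base, post, prongs and axes like stand_a's, origin on the bench straight below where the bar must hang (this x, y and yaw are right). But the prongs with their claw are clamped at an unknown height that no reading tells: the centre of the fully seated bar is anywhere from 162 to 196 mm above the bench.
- post_b (a point): Top of stand_b's post, 225 mm above the bench, 90 mm behind the hook. The prongs below it, relative to the seated bar's centre: arms 14 to 4 mm below; seat at y = +-48 mm, 11 mm wide along x, walls to 14 mm above, then smooth flares to 34 mm above and 19 mm either side. Bring the bar in from -x at least 40 mm above the seated height, then lower it.
- latch (a joint): Claw of stand_b: two pairs of steel jaws at y = +-36 mm on one stiff shaft along y, staying where left. 0 = open (jaws up), 1.02 to 1.05 rad = shut over the bar fully home. The bar meets it 27 mm above its seat and turns it under about 9 N in all (the caddy's 4 N weight is too little), down to the seat's rigid floor. Stop when the push grows to 15 to 20 N; over 35 N on a stand is a fault.
- sanding_block: Cork sanding block 36 x 58 x 26 mm lying loose in the caddy, origin at the centre of its underside.
- tin: Small round dark tin, 38 mm diameter and 32 mm high, standing loose in the caddy, origin at the centre of its underside.
- tape_roll: Roll of paper tape lying on the bench, 84 mm diameter, 25 mm high; leave it.
- offcut: Dark wood offcut 110 x 45 x 22 mm on the bench; leave it.
- screwdriver: Screwdriver lying on the bench, about 30 mm high at most; leave it.
- screw_jar: Glass jar 60 mm diameter, 75 mm high, standing between and beyond the stands; leave it.
- hammer: Hammer lying on the bench to the left; leave it.
- mug: White mug 76 mm diameter, 90 mm high, to the right; leave it.
- paint_can: Grey can 90 mm diameter, 110 mm high, to the right; leave it.
Things that resemble listed ones, but are neither listed nor needed, are in the scene too. What is shaped like the caddy but pink or yellow is not meant.

How it is judged:
By the outcome, as a careful person would: the job done as asked, in the order asked, and still so for the second after the job is handed in, with the robot touching nothing.
It also fails if it takes over 56 s, if anything falls off the work surface, if the arm or the gripper's body presses on something with over 40 N, if the wrist force passes 120 N, or if a joint passes its speed limit or range.

## Working session

There is one attempt and no reset: what is moved stays moved. The work goes in short steps, Python scripts to look and compute and a tool call to move; the robot and the scene stay as the last step left them, time stands still between calls to the robot, and variables do not carry over. Pictures are saved under pics/ and viewed, and the job is handed in when it is done.

Besides the shell and the picture viewer there is one more tool, called as name(argument=value, ...), one argument or row to a line, values as JSON. jog_arm: Moves the arm, as the interface text tells. Its arguments: {"type":"object","properties":{"rows":{"type":"array"},"gripper":{"type":"number"},"newtons":{"type":"number"}},"required":["rows"]}

```bash
ls; mkdir -p pics; python3 - <<'E'
from workcell import arm, optics, job
import cv2, pickle
print(arm.get_obs(), arm.grip_depth)
for n in ("side","top"):
    f=optics.grab_frame(n); pickle.dump(f,open(f"{n}0.pkl","wb"))
    cv2.imwrite(f"pics/{n}0.png",f["img"][:,:,::-1]); print({k:v for k,v in f.items() if k not in("img","z_map")})
E
```

```text
pics
{'time_s': 0.0, 'joints': array([ 1.12791819e+00,  8.79164383e-02,  1.37222566e+00,  1.12292810e-05,
        1.68357459e+00, -1.03132797e-01]), 'qvel': array([-7.64551933e-04,  2.64224052e-04,  7.13095360e-05,  2.66939309e-04,
        3.89720160e-04,  4.97179732e-04]), 'joint_torque': array([ 3.24029616e-04, -3.40184247e+01, -3.02428508e+01,  7.17960577e-02,
        3.30745254e-02, -1.74248253e-04]), 'ee_pos': array([0.18307328, 0.51807013, 0.20433975]), 'tool_rot': array([-1.35204609, -0.95399506,  0.9570678 ]), 'ft_force': array([ 0.60133233, -0.54601219, -0.68214368]), 'torque': array([-0.0362891 , -0.04529391, -0.05637359]), 'opening': 0.09452688759614503} 0.0188
{'fov_y': 57.46266130990316, 'cx': 319.52452931144717, 'cy': 243.61394287478072, 'k1': -0.020208336549074547, 'rvec': array([ 2.25686778, -0.83933249,  0.33774024]), 'tvec': array([-0.45206887,  0.3326821 ,  0.98022055])}
{'fov_y': 56.92614661119415, 'cx': 317.27411250793864, 'cy': 244.6469737752213, 'k1': -0.049807032392731945, 'rvec': array([ 2.14968055, -2.10159983,  0.2192208 ]), 'tvec': array([-0.10013827,  0.5564995 ,  1.37272017])}
```

View pics/side0.png

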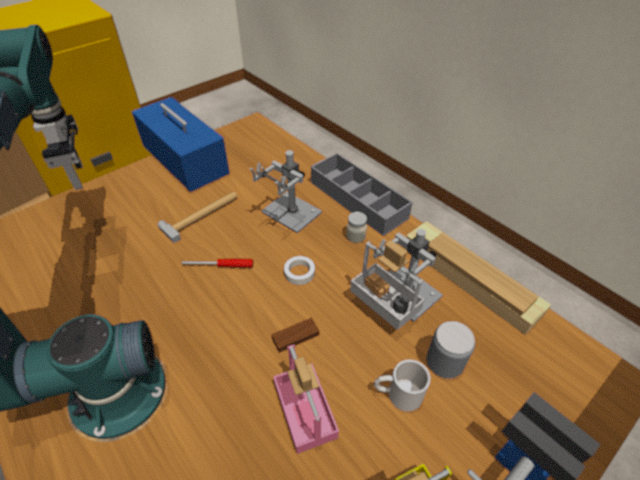

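View pics/top0.png

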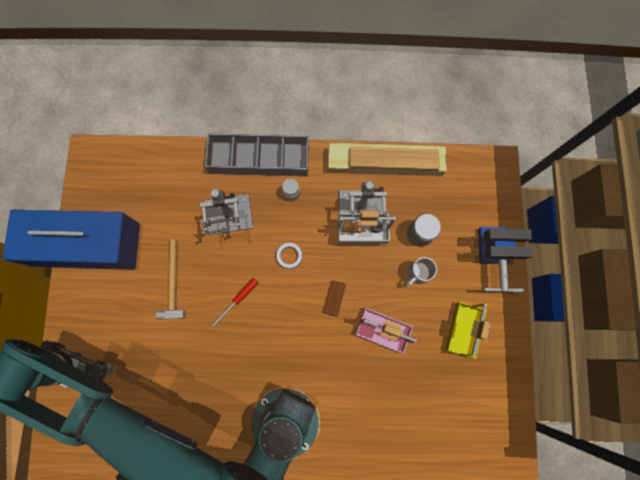

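The side view shows the caddy on stand_a around (395,280) and stand_b, with the claw, around (288,190). In the top view they are at about (365,215) and (225,213). Next I'll build point clouds.

```bash
cat > h.py <<'E'
import numpy as np, cv2, pickle
def cam(f):
    fl=240/np.tan(np.radians(f["fov_y"])/2)
    K=np.array([[fl,0,f["cx"]],[0,fl,f["cy"]],[0,0,1]]); D=np.array([f["k1"],0,0,0,0.])
    return K,D,cv2.Rodrigues(f["rvec"])[0],f["tvec"]
def cloud(f):
    K,D,R,t=cam(f)
    v,u=np.mgrid[0:480,0:640]
    n=cv2.undistortPoints(np.stack([u.ravel(),v.ravel()],1).astype(float)[:,None],K,D)[:,0]
    z=f["z_map"].ravel()
    P=np.c_[n*z[:,None],z]
    W=(P-t)@R
    W[z==0]=np.nan
    return W.reshape(480,640,3)
def proj(f,X):
    K,D,R,t=cam(f)
    return cv2.projectPoints(np.asarray(X,float).reshape(-1,3),f["rvec"],f["tvec"],K,D)[0][:,0]
def crop(f,u0,v0,u1,v1,s,name):
    cv2.imwrite(name,cv2.resize(f["img"][v0:v1,u0:u1,::-1],None,fx=s,fy=s,interpolation=cv2.INTER_CUBIC))
E
python3 - <<'E'
from h import *
T=pickle.load(open("top0.pkl","rb"));S=pickle.load(open("side0.pkl","rb"))
crop(T,325,170,405,250,7,"pics/ta.png");crop(T,185,175,265,250,7,"pics/tb.png")
crop(S,340,220,450,330,5,"pics/sa.png");crop(S,240,140,330,240,6,"pics/sb.png")
for n,f,(a,b,c,d) in (("Ta",T,(325,170,405,250)),("Tb",T,(185,175,265,250)),("Sa",S,(340,220,450,330)),("Sb",S,(240,140,330,240))):
    W=cloud(f)[b:d,a:c].reshape(-1,3)
    print(n)
    for lo,hi in ((.005,.02),(.03,.06),(.14,.165),(.165,.19),(.19,.205),(.205,.222),(.222,.235),(.235,.26)):
        m=(W[:,2]>lo)&(W[:,2]<hi)
        if m.sum(): print(lo,hi,m.sum(),W[m].min(0).round(3),W[m].max(0).round(3),np.median(W[m],0).round(4))
E
```

```text
Ta
0.005 0.02 838 [ 0.556 -0.383  0.005] [ 0.831 -0.109  0.02 ] [ 0.7205 -0.2194  0.0097]
0.03 0.06 647 [ 0.568 -0.377  0.03 ] [ 0.828 -0.139  0.06 ] [ 0.6005 -0.2452  0.0481]
0.14 0.165 20 [ 0.607 -0.313  0.141] [ 0.69  -0.154  0.165] [ 0.6171 -0.2269  0.1542]
0.165 0.19 413 [ 0.594 -0.315  0.165] [ 0.727 -0.154  0.19 ] [ 0.685  -0.2556  0.1837]
0.19 0.205 294 [ 0.593 -0.308  0.19 ] [ 0.728 -0.157  0.205] [ 0.6233 -0.2278  0.1942]
0.205 0.222 69 [ 0.6   -0.287  0.205] [ 0.715 -0.185  0.222] [ 0.6093 -0.2324  0.2128]
0.222 0.235 121 [ 0.607 -0.258  0.222] [ 0.718 -0.209  0.235] [ 0.6226 -0.2343  0.229 ]
0.235 0.26 49 [ 0.609 -0.257  0.235] [ 0.625 -0.211  0.244] [ 0.6158 -0.2339  0.2367]
Tb
0.005 0.02 1276 [0.543 0.089 0.005] [0.807 0.37  0.02 ] [0.6594 0.2096 0.0095]
0.03 0.06 18 [0.661 0.204 0.03 ] [0.675 0.224 0.06 ] [0.6639 0.2091 0.0428]
0.14 0.165 48 [0.58  0.15  0.146] [0.692 0.255 0.165] [0.6523 0.2177 0.1596]
0.165 0.19 513 [0.562 0.147 0.165] [0.694 0.27  0.19 ] [0.6505 0.2037 0.177 ]
0.19 0.205 73 [0.559 0.146 0.19 ] [0.677 0.252 0.205] [0.599  0.2136 0.1973]
0.205 0.222 4
[... 685 characters left out ...]
6 -0.26   0.222] [ 0.717 -0.21   0.235] [ 0.6165 -0.2362  0.2305]
0.235 0.26 41 [ 0.608 -0.259  0.235] [ 0.625 -0.213  0.238] [ 0.6146 -0.2372  0.2358]
Sb
0.005 0.02 1305 [0.548 0.108 0.005] [0.929 0.633 0.02 ] [0.6616 0.208  0.01  ]
0.03 0.06 284 [0.658 0.195 0.03 ] [0.891 0.293 0.06 ] [0.809  0.2559 0.0454]
0.14 0.165 119 [0.562 0.147 0.149] [0.689 0.256 0.165] [0.6491 0.2025 0.1614]
0.165 0.19 593 [0.56  0.145 0.165] [0.691 0.27  0.19 ] [0.6434 0.2027 0.1759]
0.19 0.205 115 [0.556 0.146 0.19 ] [0.676 0.252 0.205] [0.5973 0.2078 0.1969]
0.205 0.222 63 [0.554 0.145 0.205] [0.679 0.253 0.222] [0.6606 0.2083 0.2099]
0.222 0.235 32 [0.656 0.206 0.223] [0.68  0.228 0.229] [0.6683 0.2142 0.2255]
```

```bash
python3 - <<'E'
import cv2,numpy as np
a=[cv2.resize(cv2.imread(f"pics/{n}.png"),(400,300) if 0 else (400,400)) for n in("ta","tb")]
cv2.imwrite("pics/m1.png",np.hstack(a))
a=[cv2.resize(cv2.imread(f"pics/{n}.png"),(400,400)) for n in("sa","sb")]
cv2.imwrite("pics/m2.png",np.hstack(a))
E
python3 - <<'E'
from h import *
T=pickle.load(open("top0.pkl","rb"));S=pickle.load(open("side0.pkl","rb"))
def rng(name,f,box,zl,zh,xl,xh,yl,yh):
    W=cloud(f).reshape(-1,3)
    m=(W[:,2]>zl)&(W[:,2]<zh)&(W[:,0]>xl)&(W[:,0]<xh)&(W[:,1]>yl)&(W[:,1]<yh)
    P=W[m]; r=cv2.minAreaRect((P[:,:2]*1000).astype(np.float32))
    print(name,m.sum(),"med",np.median(P,0).round(4),"mean",P.mean(0).round(4),"rect",[np.round(x,2) for x in r])
for n,f in(("T",T),("S",S)):
    rng(n+" handle top",f,0,.231,.245,.59,.64,-.28,-.19)
    rng(n+" post a",f,0,.215,.235,.68,.74,-.28,-.19)
    rng(n+" post b",f,0,.221,.235,.62,.74,.15,.28)
    rng(n+" base b",f,0,.008,.013,.56,.78,.10,.32)
    rng(n+" base a",f,0,.008,.013,.56,.79,-.34,-.14)
    rng(n+" bar/ends a",f,0,.175,.196,.595,.635,-.33,-.14)
E
```

```text
T handle top 98 med [ 0.6164 -0.2344  0.235 ] mean [ 0.6172 -0.2344  0.2353] rect [array([ 616.9 , -234.25]), array([18.24, 46.66]), np.float64(1.34)]
T post a 54 med [ 0.7066 -0.2355  0.225 ] mean [ 0.7065 -0.2345  0.2242] rect [array([ 707.23, -234.02]), array([21.16, 21.49]), np.float64(88.64)]
T post b 50 med [0.6723 0.2153 0.2255] mean [0.6721 0.2153 0.225 ] rect [array([672.42, 214.72]), array([21.48, 20.56]), np.float64(82.57)]
T base b 592 med [0.6557 0.2046 0.0104] mean [0.6571 0.208  0.0104] rect [array([670.98, 203.68]), array([208.11, 193.61]), np.float64(83.19)]
T base a 321 med [ 0.7153 -0.2131  0.0102] mean [ 0.7159 -0.2235  0.0103] rect [array([ 677.94, -240.58]), array([229.25, 176.65]), np.float64(4.22)]
T bar/ends a 205 med [ 0.6146 -0.2249  0.1897] mean [ 0.6129 -0.2325  0.1889] rect [array([ 614.58, -234.97]), array([ 38.5 , 161.18]), np.float64(0.73)]
S handle top 157 med [ 0.6152 -0.2358  0.2342] mean [ 0.6159 -0.2356  0.2342] rect [array([ 616.2 , -234.87]), array([50.73, 20.66]), np.float64(89.8)]
S post a 79 med [ 0.7021 -0.2361  0.2238] mean [ 0.703  -0.2357  0.2229] rect [array([ 705.51, -235.02]), array([21.93, 21.31]), np.float64(2.91)]
S post b 36 med [0.6683 0.2131 0.2252] mean [0.6687 0.2141 0.2249] rect [array([670.6 , 216.55]), array([24.94, 17.02]), np.float64(52.01)]
S base b 832 med [0.6537 0.2015 0.0103] mean [0.6588 0.2068 0.0103] rect [array([662.79, 212.95]), array([123.72, 151.03]), np.float64(10.63)]
S base a 461 med [ 0.7278 -0.2757  0.0101] mean [ 0.7255 -0.26    0.0101] rect [array([ 726.33, -253.57]), array([173.36, 103.62]), np.float64(64.17)]
S bar/ends a 364 med [ 0.6121 -0.2479  0.1887] mean [ 0.6119 -0.2415  0.1885] rect [array([ 614.82, -233.87]), array([ 39.58, 164.48]), np.float64(0.01)]
```

View pics/m1.png

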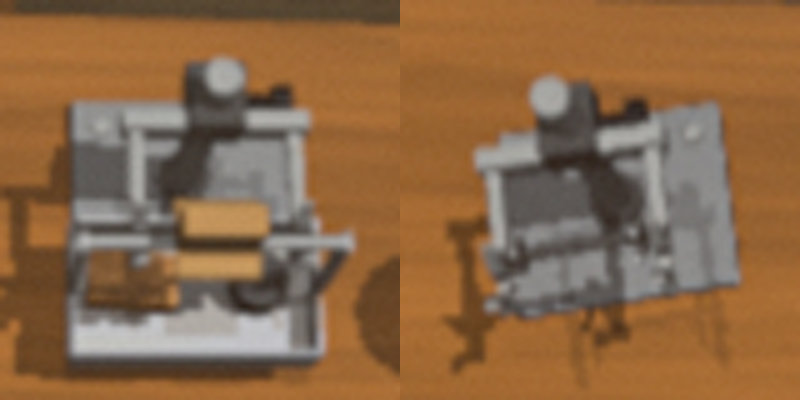

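View pics/m2.png

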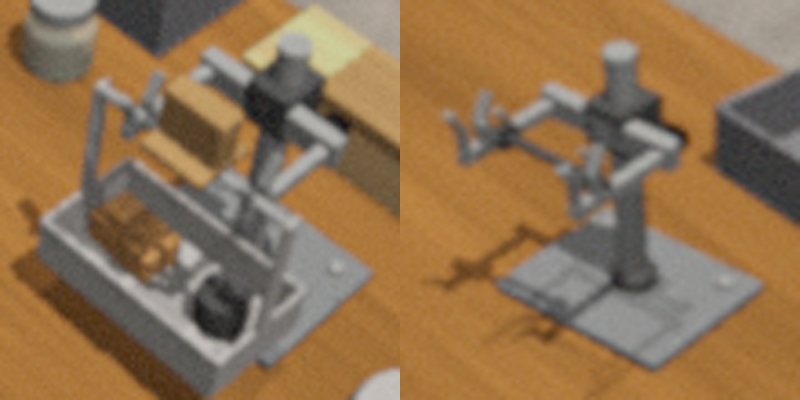

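```bash
cat > fit.py <<'E'
from h import *
from scipy.optimize import minimize
T=pickle.load(open("top0.pkl","rb"));S=pickle.load(open("side0.pkl","rb"))
# silhouette fit of base plate of b: bench vs plate labelled by height
def fit(f,c0):
    W=cloud(f); 
    d=np.hypot(W[...,0]-c0[0],W[...,1]-c0[1])
    m=(d<.15)&(W[...,2]<.0135)&(W[...,2]>-.006)
    P=W[m]; h=P[:,2]; lab=np.clip(h/.0100,0,1)
    def cost(p):
        c,s=np.cos(p[2]),np.sin(p[2])
        q=(P[:,:2]-p[:2])@np.array([[c,-s],[s,c]])
        sd=np.maximum(abs(q[:,0])-.06,abs(q[:,1])-.075)
        pr=1/(1+np.exp(np.clip(sd/.001,-50,50)))
        return np.mean((pr-lab)**2)
    best=min((minimize(cost,[c0[0],c0[1],y],method="Nelder-Mead",options=dict(initial_simplex=[[c0[0]+a,c0[1]+b,y+g] for a,b,g in((0,0,0),(.01,0,0),(0,.01,0),(0,0,.06))],xatol=1e-5,fatol=1e-9)) for y in(0,.1,.2)),key=lambda r:r.fun)
    return best.x, best.fun
for n,f in (("T",T),("S",S)):
    for k,c in (("b",(.665,.212)),("a",(.70,-.235))):
        p,e=fit(f,c); 
        print(n,k,"base centre",p[:2].round(4),"yaw deg",np.degrees(p[2]).round(2),e, "hook",(p[:2]-.085*np.array([np.cos(p[2]),np.sin(p[2])])).round(4), "post", (p[:2]+.005*np.array([np.cos(p[2]),np.sin(p[2])])).round(4))
for n,f in (("T",T),("S",S)):
    W=cloud(f).reshape(-1,3)
    # prong arms b, in post frame
    for yw in (8,10):
        y=np.radians(yw);c,s=np.cos(y),np.sin(y)
        q=(W[:,:2]-[.672,.215])@np.array([[c,-s],[s,c]])
        for sg in(1,-1):
            m=(W[:,2]>.155)&(W[:,2]<.2)&(q[:,0]>-.075)&(q[:,0]<-.025)&(abs(q[:,1]-sg*.048)<.012)
            l=np.polyfit(q[m,0],q[m,1],1); print(n,yw,sg,m.sum(),"slope deg",np.degrees(l[0]).round(2),"mid",np.median(q[m,1]).round(4), "z",np.percentile(W[m,2],[50,90]).round(4))
E
python3 fit.py
```

```text
T b base centre [0.6678 0.2145] yaw deg 10.07 0.06303898395764627 hook [0.5841 0.1996] post [0.6727 0.2154]
T a base centre [ 0.7057 -0.2359] yaw deg 1.63 0.06178769827175767 hook [ 0.6208 -0.2383] post [ 0.7107 -0.2357]
S b base centre [0.6652 0.2153] yaw deg 9.8 0.03493337796362985 hook [0.5814 0.2008] post [0.6701 0.2162]
S a base centre [ 0.7025 -0.2334] yaw deg 1.49 0.02984883413383638 hook [ 0.6175 -0.2356] post [ 0.7075 -0.2333]
T 8 1 51 slope deg 3.94 mid 0.046 z [0.1711 0.1757]
T 8 -1 52 slope deg -7.77 mid -0.0497 z [0.1731 0.1845]
T 10 1 52 slope deg 5.67 mid 0.047 z [0.1714 0.1774]
T 10 -1 51 slope deg -7.22 mid -0.0485 z [0.1728 0.1804]
S 8 1 42 slope deg 4.34 mid 0.0445 z [0.1699 0.1735]
S 8 -1 73 slope deg -0.34 mid -0.0509 z [0.1709 0.1764]
S 10 1 43 slope deg 9.52 mid 0.0459 z [0.1702 0.1784]
S 10 -1 71 slope deg -3.28 mid -0.0494 z [0.1709 0.1764]
```

```bash
python3 - <<'E'
from h import *
from workcell import arm
o=arm.get_obs(); R=cv2.Rodrigues(o["tool_rot"])[0]; print(R.round(4)); print("yaw of tool x",np.degrees(np.arctan2(R[1,0],R[0,0])))
T=pickle.load(open("top0.pkl","rb"));S=pickle.load(open("side0.pkl","rb"))
for n,f in(("T",T),("S",S)):
    W=cloud(f).reshape(-1,3)
    for k,(a,b,c,d,z0,z1) in dict(mug=(.42,.56,-.48,-.28,.075,.1),can=(.5,.72,-.48,-.32,.1,.12),jar=(.62,.8,-.1,.1,.06,.09)).items():
        m=(W[:,0]>a)&(W[:,0]<b)&(W[:,1]>c)&(W[:,1]<d)&(W[:,2]>z0)&(W[:,2]<z1)
        if m.sum():print(n,k,m.sum(),W[m].min(0).round(3),W[m].max(0).round(3))
    m=(W[:,0]>.2)&(W[:,0]<.55)&(abs(W[:,1])<.35)&(W[:,2]>.05); 
    P=W[m]; 
    h=np.histogram2d(P[:,0],P[:,1],bins=[np.arange(.2,.56,.05),np.arange(-.35,.36,.05)])[0]; print(h.astype(int))
E
```

```text
[[ 3.333e-01 -8.000e-04 -9.428e-01]
 [ 9.428e-01 -1.700e-03  3.333e-01]
 [-1.900e-03 -1.000e+00  1.000e-04]]
yaw of tool x 70.53264702767741
T mug 165 [ 0.439 -0.461  0.075] [ 0.52  -0.381  0.095]
T can 547 [ 0.572 -0.471  0.1  ] [ 0.657 -0.388  0.117]
T jar 215 [ 0.721 -0.021  0.061] [0.773 0.029 0.082]
[[  0   0   0   0   0   0   0   0   0   0   0   0   0   0]
 [130  95   0   0   0   0   0   0   0   0   0   0   0   0]
 [ 44  71  38   0   0   0   0   0   0   0   0   0   0   0]
 [  0   0   0   0   0   0   0   0   0   0   0   0   0   0]
 [  0   0   0   0   0   0   0   0   0   0   0   0   0   0]
 [  0   0   0   0   0   0   0   0   0   0   0   0   0   0]
 [  0   0   0   0   0   0   0   0   0   0   0   0   0   0]]
S mug 447 [ 0.439 -0.464  0.075] [ 0.521 -0.383  0.094]
S can 1033 [ 0.572 -0.473  0.1  ] [ 0.657 -0.39   0.114]
S jar 235 [ 0.719 -0.021  0.06 ] [0.771 0.032 0.081]
[[  0   0   0   0   0   0   0   0   0   0   0   0   0   0]
 [477 189   0   0   0   0   0   0   0   0   0   0   0   0]
 [ 86  62 131   0   0   0   0   0   0   0   0   0   0   0]
 [  0   0   0   0   0   0   0   0   0   0   0   0   0   0]
 [  0   0   0   0   0   0   0   0   0   0   0   0   0   0]
 [  0   0   0   0   0   0   0   0   0   0   0   0   0   0]
 [  0   0   0   0   0   0   0   0   0   0   0   0   0   0]]
```

jog_arm(
  rows=[
    {"ty": -45, "wy": 0.13},
    {"ty": -95, "wy": 0.26, "tx": -5, "tz": -6},
    {"tx": -30, "tz": -38, "ty": -95, "wy": 0.39},
    {"tx": -60, "tz": -74, "ty": -95, "wy": 0.52},
    {"tx": -90, "tz": -110, "ty": -95, "wy": 0.65},
  ],
  gripper=0,
)

```text
validation failed for argument at $.ro...
```

```bash
cat > go.py <<'E'
import sys,numpy as np,cv2
from workcell import arm
# usage: go.py x y z yawdeg (TCP) -> shift/turn from measured pose
def rel(x,y,z,yaw):
    o=arm.get_obs(); R=cv2.Rodrigues(o["tool_rot"])[0]; p=o["ee_pos"]
    a=np.radians(yaw); c,s=np.cos(a),np.sin(a)
    Rt=np.array([[c,0,-s],[s,0,c],[0,-1,0]])
    d=R.T@(np.array([x,y,z])-p)*1000; w=cv2.Rodrigues(R.T@Rt)[0].ravel()
    print("t",o["time_s"].__round__(2),"pos",p.round(4),"yaw",np.degrees(np.arctan2(R[1,0],R[0,0])).round(2),"tilt",(R[2,0].round(4),R[2,2].round(4)),"q",o["joints"].round(2))
    print("F",o["ft_force"].round(2),"tau",o["torque"].round(3),"open",round(o["opening"],4),"qv",abs(o["qvel"]).max().round(3))
    print("shift",d.round(1),"turn",w.round(4))
if __name__=="__main__": rel(*map(float,sys.argv[1:]))
E
python3 go.py .6165 -.2345 .30 0.7
```

```text
t 0.1 pos [0.1831 0.5181 0.2045] yaw 70.53 tilt (np.float64(-0.0019), np.float64(0.0001)) q [ 1.13  0.09  1.37 -0.    1.68 -0.1 ]
F [ 0.08 -0.55  0.06] tau [ 0.025  0.021 -0.034] open 0.0942 qv 0.002
shift [-565.3  -94.6 -659.4] turn [ 1.0000e-03  1.2188e+00 -1.7000e-03]
```

jog_arm(
  rows=[
    {"tx": 0, "ty": -45, "tz": 0, "wx": 0, "wy": 0.13, "wz": 0},
    {"tx": -5, "ty": -95, "tz": -6, "wx": 0, "wy": 0.26, "wz": 0},
    {"tx": -30, "ty": -95, "tz": -38, "wx": 0, "wy": 0.39, "wz": 0},
    {"tx": -60, "ty": -95, "tz": -74, "wx": 0, "wy": 0.52, "wz": 0},
    {"tx": -90, "ty": -95, "tz": -110, "wx": 0, "wy": 0.65, "wz": 0},
  ],
  gripper=0,
)

```text
time_s: 0.6
ee_pos: [0.2574, 0.3959, 0.3004]
tool_rot: [-1.523, -0.452, 0.452]
ft_force: [2.0, -0.7, -0.7]
opening: 0.0939
```

```bash
python3 go.py .6165 -.2345 .30 0.7
```

```text
t 0.6 pos [0.2574 0.3959 0.3004] yaw 33.07 tilt (np.float64(0.0001), np.float64(-0.0002)) q [ 0.87 -0.09  1.36 -0.    1.87  0.3 ]
F [ 1.97 -0.74 -0.72] tau [-0.071  0.013  0.005] open 0.0939 qv 0.924
shift [-4.310e+01  5.000e-01 -7.242e+02] turn [2.00e-04 5.65e-01 2.00e-04]
```

jog_arm(
  rows=[
    {"tx": -3, "ty": 0, "tz": -48, "wx": 0, "wy": 0.1, "wz": 0},
    {"tx": -6, "ty": 0, "tz": -96, "wx": 0, "wy": 0.2, "wz": 0},
    {"tx": -9, "ty": 0, "tz": -144, "wx": 0, "wy": 0.3, "wz": 0},
    {"tx": -12, "ty": 0, "tz": -192, "wx": 0, "wy": 0.4, "wz": 0},
    {"tx": -15, "ty": 0, "tz": -240, "wx": 0, "wy": 0.5, "wz": 0},
  ],
)

```text
time_s: 1.1
ee_pos: [0.3765, 0.1864, 0.3001]
tool_rot: [-1.57, -0.06, 0.061]
ft_force: [1.3, 0.8, -0.2]
opening: 0.094
```

```bash
python3 go.py .6165 -.2345 .30 0.7
```

```text
t 1.1 pos [0.3765 0.1864 0.3001] yaw 4.42 tilt (np.float64(-0.0002), np.float64(0.0001)) q [ 0.32 -0.2   1.46  0.    1.88  0.25]
F [ 1.25  0.77 -0.21] tau [-0.043 -0.02  -0.006] open 0.094 qv 1.147
shift [ 2.068e+02  1.000e-01 -4.381e+02] turn [-0.0001  0.065  -0.0002]
```

jog_arm(
  rows=[
    {"tx": 20, "ty": 0, "tz": -44, "wx": 0, "wy": 0.02, "wz": 0},
    {"tx": 40, "ty": 0, "tz": -87, "wx": 0, "wy": 0.04, "wz": 0},
    {"tx": 61, "ty": 0, "tz": -131, "wx": 0, "wy": 0.065, "wz": 0},
    {"tx": 82, "ty": 0, "tz": -175, "wx": 0, "wy": 0.065, "wz": 0},
    {"tx": 103, "ty": 0, "tz": -219, "wx": 0, "wy": 0.065, "wz": 0},
  ],
)

```text
time_s: 1.6
ee_pos: [0.497, -0.0237, 0.3]
tool_rot: [-1.57, -0.012, 0.013]
ft_force: [0.8, 0.1, 0.3]
opening: 0.0939
```

jog_arm(
  rows=[
    {"tx": 20, "ty": 0, "tz": -42, "wx": 0, "wy": 0, "wz": 0},
    {"tx": 40, "ty": 0, "tz": -84, "wx": 0, "wy": 0, "wz": 0},
    {"tx": 60, "ty": 0, "tz": -126, "wx": 0, "wy": 0, "wz": 0},
    {"tx": 80, "ty": 0, "tz": -168, "wx": 0, "wy": 0, "wz": 0},
    {"tx": 90, "ty": 0, "tz": -200, "wx": 0, "wy": 0, "wz": 0},
  ],
)

```text
time_s: 2.1
ee_pos: [0.5904, -0.2229, 0.2985]
tool_rot: [-1.57, -0.01, 0.013]
ft_force: [0.4, -0.1, -0.1]
opening: 0.094
```

```bash
python3 go.py .6165 -.2345 .30 0.7
```

```text
t 2.1 pos [ 0.5904 -0.2229  0.2985] yaw 0.84 tilt (np.float64(-0.0022), np.float64(0.001)) q [-0.45  0.28  0.97 -0.    1.9  -0.47]
F [ 0.43 -0.08 -0.1 ] tau [-0.068  0.028 -0.025] open 0.094 qv 0.586
shift [ 25.9  -1.6 -12. ] turn [-0.001   0.0024 -0.0022]
```

jog_arm(
  rows=[
    {"tx": 15, "ty": 0, "tz": -7, "wx": 0, "wy": 0, "wz": 0},
    {"tx": 26, "ty": 10, "tz": -12, "wx": 0, "wy": 0, "wz": 0},
    {"tx": 26, "ty": 35, "tz": -12, "wx": 0, "wy": 0, "wz": 0},
    {"tx": 26, "ty": 50, "tz": -12, "wx": 0, "wy": 0, "wz": 0},
    {"tx": 26, "ty": 50, "tz": -12, "wx": 0, "wy": 0, "wz": 0},
  ],
)

```text
time_s: 2.6
ee_pos: [0.6148, -0.2305, 0.2459]
tool_rot: [-1.567, -0.008, 0.019]
ft_force: [-0.2, 0.5, -0.4]
opening: 0.0941
```

```bash
python3 go.py .6165 -.2345 .1985 0.7; python3 - <<'E'
from h import *
from workcell import optics
for n in("top","side"):
    f=optics.grab_frame(n); pickle.dump(f,open(n+"1.pkl","wb"))
T=pickle.load(open("top1.pkl","rb"));S=pickle.load(open("side1.pkl","rb"))
crop(S,340,180,460,320,4,"pics/sa1.png");crop(T,320,160,410,250,5,"pics/ta1.png")
a=[cv2.resize(cv2.imread(f"pics/{n}.png"),(400,450)) for n in("sa1","ta1")]; cv2.imwrite("pics/m3.png",np.hstack(a))
E
```

```text
t 2.6 pos [ 0.6148 -0.2305  0.2459] yaw 0.98 tilt (np.float64(-0.0069), np.float64(0.0037)) q [-0.45  0.33  1.    0.    1.82 -0.46]
F [-0.24  0.48 -0.42] tau [-0.064  0.113 -0.031] open 0.0941 qv 0.059
shift [ 1.9 47.3 -4.2] turn [-0.0037  0.0049 -0.0069]
```

View pics/m3.png

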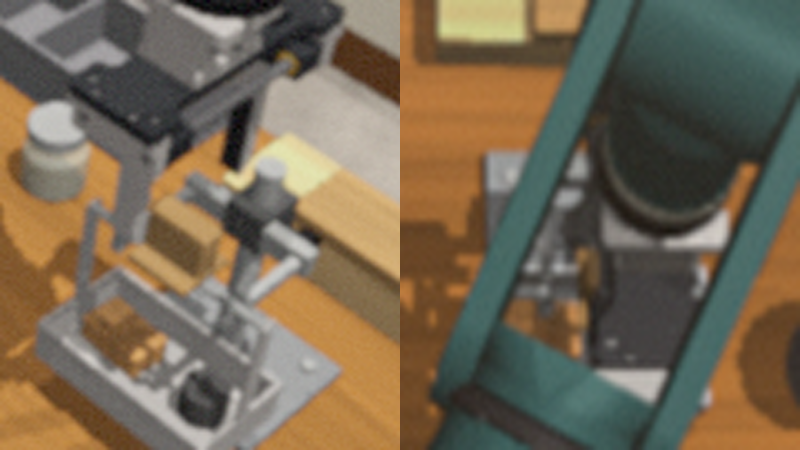

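The side view shows the open fingers on either side of the wooden handle: the front finger at about (130,200) in the crop, the rear one behind the handle near the post. I'll descend with small corrections.

jog_arm(
  rows=[
    {"tx": 2, "ty": 14, "tz": -4, "wx": -0.004, "wy": 0.003, "wz": -0.007},
    {"tx": 2, "ty": 28, "tz": -4, "wx": -0.004, "wy": 0.003, "wz": -0.007},
    {"tx": 2, "ty": 40, "tz": -4, "wx": -0.004, "wy": 0.003, "wz": -0.007},
    {"tx": 2, "ty": 46, "tz": -4, "wx": -0.004, "wy": 0.003, "wz": -0.007},
    {"tx": 2, "ty": 46, "tz": -4, "wx": -0.004, "wy": 0.003, "wz": -0.007},
  ],
)

```text
time_s: 3.2
ee_pos: [0.6175, -0.2354, 0.2029]
tool_rot: [-1.573, -0.014, 0.007]
ft_force: [0.6, 0.2, 0.4]
opening: 0.0938
```

```bash
python3 go.py .6165 -.2345 .1985 0.7
```

```text
t 3.2 pos [ 0.6175 -0.2354  0.2029] yaw 0.75 tilt (np.float64(0.0046), np.float64(-0.0026)) q [-0.45  0.33  1.08 -0.    1.72 -0.46]
F [0.64 0.19 0.4 ] tau [-0.076  0.096 -0.012] open 0.0938 qv 0.031
shift [-1.   4.4  0.9] turn [0.0026 0.001  0.0046]
```

jog_arm(
  rows=[
    {"tx": -1, "ty": 4, "tz": 1, "wx": 0.003, "wy": 0, "wz": 0.005},
    {"tx": -1, "ty": 4, "tz": 1, "wx": 0.003, "wy": 0, "wz": 0.005},
  ],
)

```text
time_s: 3.4
ee_pos: [0.6171, -0.2348, 0.2005]
tool_rot: [-1.572, -0.012, 0.009]
ft_force: [0.6, -0.4, 0.5]
opening: 0.0938
```

```bash
python3 go.py .6165 -.2345 .1985 0.7
```

```text
t 3.4 pos [ 0.6171 -0.2348  0.2005] yaw 0.75 tilt (np.float64(0.0021), np.float64(-0.0008)) q [-0.45  0.34  1.09  0.    1.72 -0.46]
F [ 0.64 -0.36  0.5 ] tau [-0.06   0.055 -0.026] open 0.0938 qv 0.006
shift [-0.6  2.   0.3] turn [0.0008 0.0008 0.0021]
```

jog_arm(
  rows=[
    {"tx": 0, "ty": 1, "tz": 0, "wx": 0, "wy": 0, "wz": 0.002},
    {"tx": 0, "ty": 1, "tz": 0, "wx": 0, "wy": 0, "wz": 0.002},
    {"tx": 0, "ty": 1, "tz": 0, "wx": 0, "wy": 0, "wz": 0.002},
    {"tx": 0, "ty": 1, "tz": 0, "wx": 0, "wy": 0, "wz": 0.002},
    {"tx": 0, "ty": 1, "tz": 0, "wx": 0, "wy": 0, "wz": 0.002},
  ],
  gripper=1,
  newtons=15,
)

```text
time_s: 3.9
ee_pos: [0.6171, -0.2349, 0.1996]
tool_rot: [-1.572, -0.01, 0.01]
ft_force: [0.2, 0.1, -0.5]
opening: 0.0573
```

```bash
python3 go.py .6165 -.2345 .1985 0.7
```

```text
t 3.9 pos [ 0.6171 -0.2349  0.1996] yaw 0.74 tilt (np.float64(0.0003), np.float64(-0.001)) q [-0.45  0.34  1.09 -0.    1.72 -0.46]
F [ 0.24  0.11 -0.47] tau [-0.035  0.133 -0.052] open 0.0573 qv 0.002
shift [-0.6  1.1  0.4] turn [0.001  0.0008 0.0003]
```

jog_arm(
  rows=[
    {"tx": 0, "ty": 0, "tz": 0, "wx": 0, "wy": 0, "wz": 0},
    {"tx": 0, "ty": 0, "tz": 0, "wx": 0, "wy": 0, "wz": 0},
    {"tx": 0, "ty": 0, "tz": 0, "wx": 0, "wy": 0, "wz": 0},
    {"tx": 0, "ty": 0, "tz": 0, "wx": 0, "wy": 0, "wz": 0},
    {"tx": 0, "ty": 0, "tz": 0, "wx": 0, "wy": 0, "wz": 0},
  ],
)

```text
time_s: 4.4
ee_pos: [0.6172, -0.2349, 0.1995]
tool_rot: [-1.572, -0.011, 0.01]
ft_force: [2.5, 1.3, 0.2]
opening: 0.02
```

jog_arm(
  rows=[
    {"tx": 0, "ty": 0, "tz": 0, "wx": 0, "wy": 0, "wz": 0},
    {"tx": 0, "ty": 0, "tz": 0, "wx": 0, "wy": 0, "wz": 0},
  ],
  newtons=45,
)

```text
time_s: 4.6
ee_pos: [0.6171, -0.2349, 0.1995]
tool_rot: [-1.572, -0.01, 0.01]
ft_force: [1.0, 0.3, 0.6]
opening: 0.0196
```

```bash
python3 go.py .6165 -.2345 .1985 0.7
```

```text
t 4.6 pos [ 0.6171 -0.2349  0.1995] yaw 0.74 tilt (np.float64(0.0002), np.float64(-0.0009)) q [-0.45  0.34  1.09 -0.    1.72 -0.46]
F [1.01 0.29 0.63] tau [-0.052  0.023 -0.055] open 0.0196 qv 0.002
shift [-0.6  1.   0.4] turn [0.0009 0.0008 0.0002]
```

jog_arm(
  rows=[
    {"tx": 0, "ty": -3, "tz": 0, "wx": 0, "wy": 0, "wz": 0},
    {"tx": 0, "ty": -9, "tz": 0, "wx": 0, "wy": 0, "wz": 0},
    {"tx": 0, "ty": -17, "tz": 0, "wx": 0, "wy": 0, "wz": 0},
    {"tx": 0, "ty": -25, "tz": 0, "wx": 0, "wy": 0, "wz": 0},
    {"tx": 0, "ty": -33, "tz": 0, "wx": 0, "wy": 0, "wz": 0},
  ],
)

```text
time_s: 5.1
ee_pos: [0.6171, -0.2349, 0.2334]
tool_rot: [-1.572, -0.011, 0.01]
ft_force: [-0.0, -0.0, -3.7]
opening: 0.0198
```

jog_arm(
  rows=[
    {"tx": 0, "ty": -8, "tz": 0, "wx": 0, "wy": 0, "wz": 0},
    {"tx": 0, "ty": -14, "tz": 0, "wx": 0, "wy": 0, "wz": 0},
    {"tx": 0, "ty": -16, "tz": 0, "wx": 0, "wy": 0, "wz": 0},
    {"tx": 0, "ty": -16, "tz": 0, "wx": 0, "wy": 0, "wz": 0},
  ],
)

```text
time_s: 5.5
ee_pos: [0.6172, -0.2349, 0.249]
tool_rot: [-1.572, -0.011, 0.01]
ft_force: [1.1, 0.6, -3.5]
opening: 0.0199
```

```bash
python3 go.py .5165 -.2345 .245 0.7;  python3 - <<'E'
from h import *
from workcell import optics
for n in("side",):
    f=optics.grab_frame(n); pickle.dump(f,open(n+"2.pkl","wb"))
crop(f,340,160,460,320,4,"pics/sa2.png")
E
```

```text
t 5.5 pos [ 0.6172 -0.2349  0.249 ] yaw 0.75 tilt (np.float64(0.0008), np.float64(-0.0013)) q [-0.45  0.34  0.99 -0.    1.81 -0.46]
F [ 1.12  0.65 -3.51] tau [-0.071  0.078 -0.012] open 0.0199 qv 0.019
shift [-100.7    3.9    1.7] turn [0.0013 0.0008 0.0008]
```

View pics/sa2.png

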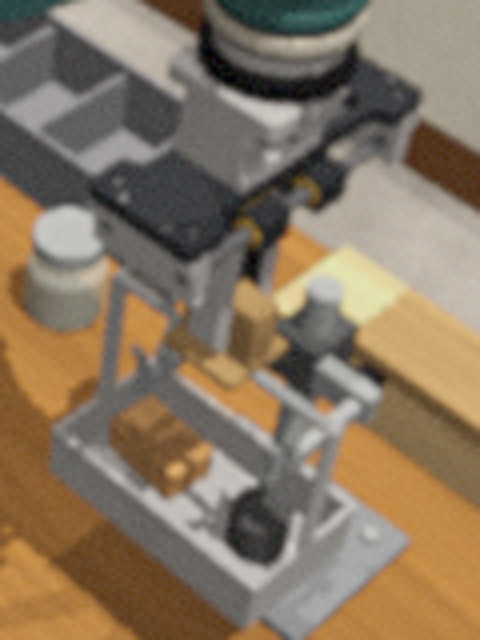

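The side view shows the caddy lifted level clear of the hook seat, block and tin still in the tray. Now retreat along -x.

jog_arm(
  rows=[
    {"tx": -4, "ty": 0, "tz": 0, "wx": 0, "wy": 0, "wz": 0},
    {"tx": -12, "ty": 0, "tz": 0, "wx": 0, "wy": 0, "wz": 0},
    {"tx": -24, "ty": -1, "tz": 0, "wx": 0, "wy": 0, "wz": 0},
    {"tx": -38, "ty": -3, "tz": 0, "wx": 0, "wy": 0, "wz": 0},
    {"tx": -54, "ty": -5, "tz": 0, "wx": 0, "wy": 0, "wz": 0},
  ],
)

```text
time_s: 6.05
ee_pos: [0.5619, -0.2354, 0.2531]
tool_rot: [-1.571, -0.01, 0.011]
ft_force: [0.6, 0.6, -3.1]
opening: 0.0199
```

jog_arm(
  rows=[
    {"tx": -16, "ty": 0, "tz": 0, "wx": 0, "wy": 0, "wz": 0},
    {"tx": -32, "ty": 0, "tz": 1, "wx": 0, "wy": 0, "wz": 0},
    {"tx": -46, "ty": 0, "tz": 6, "wx": 0, "wy": 0, "wz": 0},
    {"tx": -58, "ty": 0, "tz": 14, "wx": 0, "wy": 0, "wz": 0},
    {"tx": -66, "ty": 0, "tz": 26, "wx": 0, "wy": 0, "wz": 0},
  ],
)

```text
time_s: 6.55
ee_pos: [0.4952, -0.2103, 0.2534]
tool_rot: [-1.572, -0.009, 0.009]
ft_force: [-0.4, 0.0, -3.4]
opening: 0.0199
```

```bash
python3 go.py .475 .181 .256 9.9
```

```text
t 6.55 pos [ 0.4952 -0.2103  0.2534] yaw 0.66 tilt (np.float64(-0.0004), np.float64(-0.0011)) q [-0.51  0.06  1.31 -0.    1.78 -0.52]
F [-0.41  0.01 -3.41] tau [-0.     0.021 -0.004] open 0.0199 qv 0.282
shift [-15.7  -3.  391.5] turn [ 0.0011 -0.1613 -0.0005]
```

jog_arm(
  rows=[
    {"tx": -4, "ty": 0, "tz": 15, "wx": 0, "wy": -0.01, "wz": 0},
    {"tx": -7, "ty": 0, "tz": 33, "wx": 0, "wy": -0.02, "wz": 0},
    {"tx": -9, "ty": 0, "tz": 54, "wx": 0, "wy": -0.03, "wz": 0},
    {"tx": -10, "ty": -1, "tz": 77, "wx": 0, "wy": -0.04, "wz": 0},
    {"tx": -11, "ty": -1, "tz": 101, "wx": 0, "wy": -0.05, "wz": 0},
  ],
)

```text
time_s: 7.05
ee_pos: [0.4844, -0.1075, 0.2545]
tool_rot: [-1.571, -0.051, 0.05]
ft_force: [-0.4, -0.9, -3.5]
opening: 0.0198
```

```bash
python3 go.py .475 .181 .256 9.9
```

```text
t 7.05 pos [ 0.4844 -0.1075  0.2545] yaw 3.7 tilt (np.float64(0.0006), np.float64(-0.0007)) q [-0.33 -0.04  1.4  -0.    1.78 -0.4 ]
F [-0.43 -0.9  -3.47] tau [-0.028  0.035  0.035] open 0.0198 qv 0.449
shift [  9.3  -1.7 288.5] turn [ 0.0007 -0.1082  0.0006]
```

jog_arm(
  rows=[
    {"tx": 1, "ty": 0, "tz": 24, "wx": 0, "wy": -0.01, "wz": 0},
    {"tx": 2, "ty": 0, "tz": 48, "wx": 0, "wy": -0.02, "wz": 0},
    {"tx": 2, "ty": -1, "tz": 72, "wx": 0, "wy": -0.03, "wz": 0},
    {"tx": 3, "ty": -1, "tz": 96, "wx": 0, "wy": -0.04, "wz": 0},
    {"tx": 4, "ty": -1, "tz": 120, "wx": 0, "wy": -0.05, "wz": 0},
  ],
)

```text
time_s: 7.55
ee_pos: [0.4805, 0.0128, 0.2553]
tool_rot: [-1.569, -0.091, 0.09]
ft_force: [0.5, 0.2, -4.4]
opening: 0.0199
```

```bash
python3 go.py .475 .181 .256 9.9
```

```text
t 7.55 pos [0.4805 0.0128 0.2553] yaw 6.6 tilt (np.float64(0.0005), np.float64(-0.0005)) q [-0.09 -0.07  1.43 -0.    1.78 -0.21]
F [ 0.54  0.15 -4.44] tau [-0.057  0.03  -0.022] open 0.0199 qv 0.498
shift [ 13.9  -0.8 167.7] turn [ 0.0006 -0.0575  0.0004]
```

jog_arm(
  rows=[
    {"tx": 2, "ty": 0, "tz": 24, "wx": 0, "wy": -0.01, "wz": 0},
    {"tx": 4, "ty": 0, "tz": 48, "wx": 0, "wy": -0.02, "wz": 0},
    {"tx": 6, "ty": 0, "tz": 71, "wx": 0, "wy": -0.03, "wz": 0},
    {"tx": 8, "ty": 0, "tz": 93, "wx": 0, "wy": -0.04, "wz": 0},
    {"tx": 10, "ty": 0, "tz": 112, "wx": 0, "wy": -0.05, "wz": 0},
  ],
)

```text
time_s: 8.05
ee_pos: [0.4774, 0.1254, 0.2552]
tool_rot: [-1.567, -0.13, 0.13]
ft_force: [-0.5, 0.8, -3.6]
opening: 0.0197
```

jog_arm(
  rows=[
    {"tx": 1, "ty": 0, "tz": 16, "wx": 0, "wy": -0.005, "wz": 0},
    {"tx": 2, "ty": 0, "tz": 30, "wx": 0, "wy": -0.007, "wz": 0},
    {"tx": 2, "ty": 0, "tz": 41, "wx": 0, "wy": -0.007, "wz": 0},
    {"tx": 2, "ty": 0, "tz": 50, "wx": 0, "wy": -0.007, "wz": 0},
    {"tx": 2, "ty": 0, "tz": 55, "wx": 0, "wy": -0.007, "wz": 0},
  ],
)

```text
time_s: 8.55
ee_pos: [0.4709, 0.1783, 0.2551]
tool_rot: [-1.568, -0.134, 0.134]
ft_force: [0.0, -0.2, -3.7]
opening: 0.0199
```

jog_arm(
  rows=[
    {"tx": 0, "ty": 0, "tz": 0, "wx": 0, "wy": 0, "wz": 0},
    {"tx": 0, "ty": 0, "tz": 0, "wx": 0, "wy": 0, "wz": 0},
  ],
)

```text
time_s: 8.75
ee_pos: [0.4713, 0.1771, 0.255]
tool_rot: [-1.568, -0.133, 0.133]
ft_force: [0.1, -0.0, -2.6]
opening: 0.0196
```

```bash
python3 go.py .5828 .2000 .2545 9.9;  python3 - <<'E'
from h import *
from workcell import optics
for n in("side","top"):
    f=optics.grab_frame(n); pickle.dump(f,open(n+"3.pkl","wb"))
S=pickle.load(open("side3.pkl","rb"));T=pickle.load(open("top3.pkl","rb"))
crop(S,200,100,360,290,4,"pics/s3.png");crop(T,170,160,290,290,4,"pics/t3.png")
a=[cv2.resize(cv2.imread(f"pics/{n}.png"),(400,480)) for n in("s3","t3")]; cv2.imwrite("pics/m4.png",np.hstack(a))
E
```

```text
t 8.75 pos [0.4713 0.1771 0.255 ] yaw 9.72 tilt (np.float64(-0.0002), np.float64(-0.0014)) q [ 0.25 -0.02  1.38 -0.    1.78  0.08]
F [ 0.1  -0.05 -2.63] tau [-0.079  0.068  0.012] open 0.0196 qv 0.007
shift [113.8   0.5   3.7] turn [ 0.0014 -0.0032 -0.0002]
```

View pics/m4.png

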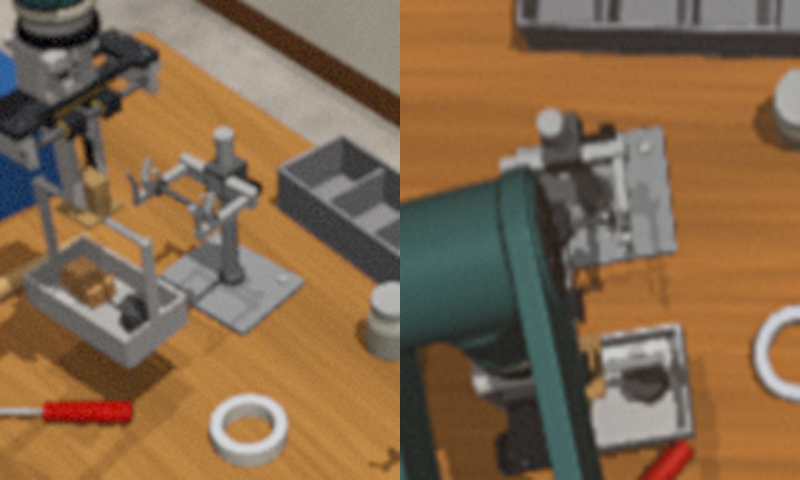

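Caddy is held level in front of stand_b; block and tin are in the tray. Next I'll check the bar's offset and yaw relative to the tool in this view, comparing it with the hook.

```bash
python3 - <<'E'
from h import *
S=pickle.load(open("side3.pkl","rb"));T=pickle.load(open("top3.pkl","rb"))
yw=np.radians(9.72);c,s=np.cos(yw),np.sin(yw)
for n,f in(("S",S),("T",T)):
    W=cloud(f).reshape(-1,3); q=np.c_[(W[:,:2]-[.4713,.1771])@np.array([[c,-s],[s,c]]),W[:,2]]
    # bar (top side) excl handle
    m=(abs(q[:,0])<.015)&(abs(q[:,1])>.03)&(abs(q[:,1])<.07)&(q[:,2]>.225)&(q[:,2]<.26); b=q[m]
    if m.sum()>10:
        l=np.polyfit(b[:,1],b[:,0],1); lz=np.polyfit(b[:,1],b[:,2],1)
        print(n,"bar",m.sum(),"slope deg",np.degrees(-np.arctan(l[0])).round(2),"x0",l[1].round(4),"z0",lz[1].round(4),"zslope deg",np.degrees(lz[0]).round(2),"yrange",b[:,1].min().round(3),b[:,1].max().round(3))
    # rim
    m=(abs(q[:,0])<.055)&(abs(q[:,1])<.09)&(q[:,2]>.132)&(q[:,2]<.148); b=q[m]
    r=cv2.minAreaRect((b[:,:2]*1000).astype(np.float32)); print(n,"rim",m.sum(),[np.round(v,2) for v in r],"plane",np.degrees(np.linalg.lstsq(np.c_[b[:,:2],np.ones(len(b))],b[:,2],rcond=None)[0][:2]).round(2))
    # stand b post, prongs: highest points
    h=np.c_[(W[:,:2]-[.5828,.2])@np.array([[c,-s],[s,c]]),W[:,2]]
    for sg in(1,-1):
        m=(abs(h[:,0])<.03)&(abs(h[:,1]-sg*.046)<.02)&(h[:,2]>.15)&(h[:,2]<.23)
        if m.sum(): print(n,"prong",sg,m.sum(),"x",np.percentile(h[m,0],[1,50,99]).round(3),"y",np.percentile(h[m,1],[1,50,99]).round(3),"zmax",h[m,2].max().round(4))
    m=(abs(h[:,0]-.09)<.02)&(abs(h[:,1])<.02)&(h[:,2]>.219)&(h[:,2]<.232)
    if m.sum():
        r=cv2.minAreaRect((h[m,:2]*1000).astype(np.float32)); print(n,"post in hook frame",m.sum(),[np.round(v,1) for v in r])
E
```

```text
S bar 70 slope deg 0.39 x0 -0.0035 z0 0.2436 zslope deg 0.17 yrange -0.069 0.069
S rim 527 [array([-2.15,  0.98]), array([ 93.53, 165.17]), np.float64(0.07)] plane [-0.27  0.26]
S prong 1 150 x [-0.02   0.005  0.024] y [0.029 0.044 0.054] zmax 0.2122
S prong -1 156 x [-0.018  0.006  0.028] y [-0.054 -0.049 -0.034] zmax 0.2107
S post in hook frame 40 [array([87. , -0.4]), array([22.6, 17. ]), np.float64(41.7)]
T bar 43 slope deg -2.2 x0 0.0022 z0 0.2426 zslope deg -1.03 yrange -0.07 -0.03
T rim 199 [array([  0.25, -39.81]), array([81.21, 90.91]), np.float64(89.19)] plane [-0.38 -1.75]
T prong -1 86 x [-0.017  0.01   0.03 ] y [-0.053 -0.048 -0.028] zmax 0.2104
T post in hook frame 50 [array([90.2, -0.2]), array([22.3, 20.8]), np.float64(36.2)]
```

jog_arm(
  rows=[
    {"tx": 6, "ty": 0, "tz": 1, "wx": 0, "wy": -0.003, "wz": 0},
    {"tx": 18, "ty": 0, "tz": 2, "wx": 0, "wy": -0.003, "wz": 0},
    {"tx": 34, "ty": 0, "tz": 4, "wx": 0, "wy": -0.003, "wz": 0},
    {"tx": 52, "ty": 0, "tz": 4, "wx": 0, "wy": -0.003, "wz": 0},
    {"tx": 70, "ty": 0, "tz": 4, "wx": 0, "wy": -0.003, "wz": 0},
  ],
)

```text
time_s: 9.35
ee_pos: [0.5412, 0.1935, 0.2547]
tool_rot: [-1.567, -0.136, 0.135]
ft_force: [0.2, -0.4, -3.0]
opening: 0.02
```

jog_arm(
  rows=[
    {"tx": 16, "ty": 0, "tz": 0, "wx": 0, "wy": 0, "wz": 0},
    {"tx": 29, "ty": 0, "tz": 0, "wx": 0, "wy": 0, "wz": 0},
    {"tx": 38, "ty": 0, "tz": 0, "wx": 0, "wy": 0, "wz": 0},
    {"tx": 43, "ty": 0, "tz": 0, "wx": 0, "wy": 0, "wz": 0},
    {"tx": 44, "ty": 0, "tz": 0, "wx": 0, "wy": 0, "wz": 0},
  ],
)

```text
time_s: 9.85
ee_pos: [0.5834, 0.2008, 0.2545]
tool_rot: [-1.568, -0.135, 0.136]
ft_force: [-0.5, -0.1, -3.4]
opening: 0.0198
```

jog_arm(
  rows=[
    {"tx": 0, "ty": 0, "tz": 0, "wx": 0, "wy": 0, "wz": 0},
    {"tx": 0, "ty": 0, "tz": 0, "wx": 0, "wy": 0, "wz": 0},
  ],
)

```text
time_s: 10.05
ee_pos: [0.5825, 0.2009, 0.2553]
tool_rot: [-1.567, -0.136, 0.136]
ft_force: [-0.6, -0.4, -3.7]
opening: 0.0196
```

```bash
python3 go.py .5828 .2000 .2545 9.9;  python3 - <<'E'
from h import *
from workcell import optics
for n in("side","top"):
    f=optics.grab_frame(n); pickle.dump(f,open(n+"4.pkl","wb"))
S=pickle.load(open("side4.pkl","rb"));T=pickle.load(open("top4.pkl","rb"))
crop(S,200,100,360,290,4,"pics/s4.png");crop(T,170,160,290,290,4,"pics/t4.png")
a=[cv2.resize(cv2.imread(f"pics/{n}.png"),(400,480)) for n in("s4","t4")]; cv2.imwrite("pics/m5.png",np.hstack(a))
E
```

```text
t 10.05 pos [0.5825 0.2009 0.2553] yaw 9.92 tilt (np.float64(0.0), np.float64(-0.0009)) q [ 0.24  0.23  1.11 -0.    1.8   0.07]
F [-0.56 -0.4  -3.71] tau [-0.049  0.077 -0.008] open 0.0196 qv 0.005
shift [ 0.1  0.8 -0.9] turn [0.0009 0.0003 0.    ]
```

View pics/m5.png

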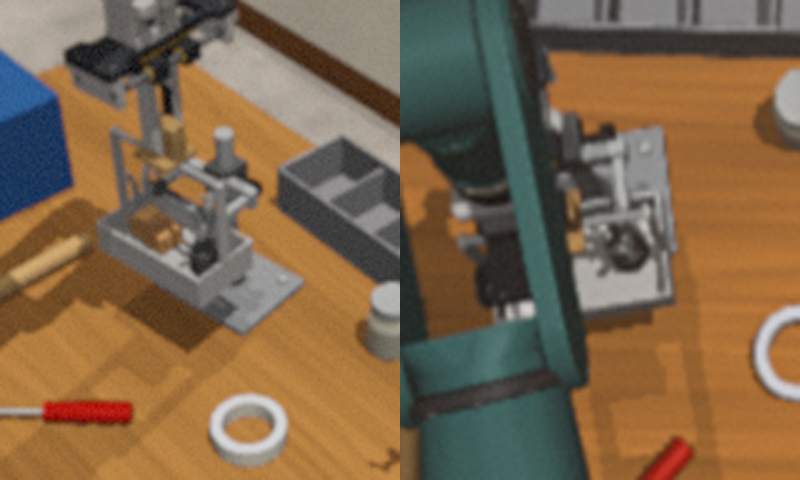

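The bar sits above the prongs (side crop about (175,170)), centred to within 1 mm. Now I'll lower by feel.

jog_arm(
  rows=[
    {"tx": 0, "ty": 3, "tz": -1, "wx": 0, "wy": 0, "wz": 0},
    {"tx": 0, "ty": 7, "tz": -1, "wx": 0, "wy": 0, "wz": 0},
    {"tx": 0, "ty": 11, "tz": -1, "wx": 0, "wy": 0, "wz": 0},
    {"tx": 0, "ty": 14, "tz": -1, "wx": 0, "wy": 0, "wz": 0},
    {"tx": 0, "ty": 16, "tz": -1, "wx": 0, "wy": 0, "wz": 0},
  ],
)

```text
time_s: 10.65
ee_pos: [0.5828, 0.1998, 0.2383]
tool_rot: [-1.568, -0.135, 0.137]
ft_force: [0.1, -0.2, -2.7]
opening: 0.0198
```

jog_arm(
  rows=[
    {"tx": 0, "ty": 2, "tz": 0, "wx": 0, "wy": 0, "wz": 0},
    {"tx": 0, "ty": 4, "tz": 0, "wx": 0, "wy": 0, "wz": 0},
    {"tx": 0, "ty": 6, "tz": 0, "wx": 0, "wy": 0, "wz": 0},
  ],
)

```text
time_s: 10.95
ee_pos: [0.5831, 0.1999, 0.233]
tool_rot: [-1.567, -0.136, 0.136]
ft_force: [-0.4, -0.5, -3.9]
opening: 0.0194
```

jog_arm(
  rows=[
    {"tx": 0, "ty": 2, "tz": 0, "wx": 0, "wy": 0, "wz": 0},
    {"tx": 0, "ty": 4, "tz": 0, "wx": 0, "wy": 0, "wz": 0},
    {"tx": 0, "ty": 6, "tz": 0, "wx": 0, "wy": 0, "wz": 0},
  ],
)

```text
time_s: 11.25
ee_pos: [0.5831, 0.1999, 0.2269]
tool_rot: [-1.567, -0.136, 0.136]
ft_force: [0.1, 0.6, -3.0]
opening: 0.0197
```

```bash
python3 go.py .5828 .2000 .2145 9.9
```

```text
t 11.25 pos [0.5831 0.1999 0.2269] yaw 9.91 tilt (np.float64(0.0), np.float64(-0.0009)) q [ 0.24  0.23  1.16 -0.    1.75  0.07]
F [ 0.08  0.56 -2.98] tau [-0.127  0.062 -0.018] open 0.0197 qv 0.039
shift [-0.2 12.4  0.2] turn [0.0009 0.0002 0.    ]
```

jog_arm(
  rows=[
    {"tx": 0, "ty": 2, "tz": 0, "wx": 0, "wy": 0, "wz": 0},
    {"tx": 0, "ty": 4, "tz": 0, "wx": 0, "wy": 0, "wz": 0},
  ],
)

```text
time_s: 11.45
ee_pos: [0.5831, 0.1998, 0.2229]
tool_rot: [-1.567, -0.136, 0.136]
ft_force: [0.7, 0.3, -4.4]
opening: 0.0196
```

jog_arm(
  rows=[
    {"tx": 0, "ty": 2, "tz": 0, "wx": 0, "wy": 0, "wz": 0},
    {"tx": 0, "ty": 4, "tz": 0, "wx": 0, "wy": 0, "wz": 0},
  ],
)

```text
time_s: 11.65
ee_pos: [0.5831, 0.1999, 0.2189]
tool_rot: [-1.567, -0.136, 0.136]
ft_force: [0.1, -1.2, -3.6]
opening: 0.0198
```

jog_arm(
  rows=[
    {"tx": 0, "ty": 2, "tz": 0, "wx": 0, "wy": 0, "wz": 0},
    {"tx": 0, "ty": 4, "tz": 0, "wx": 0, "wy": 0, "wz": 0},
  ],
)

```text
time_s: 11.85
ee_pos: [0.5839, 0.2, 0.2166]
tool_rot: [-1.567, -0.139, 0.133]
ft_force: [1.0, 0.1, 3.7]
opening: 0.0196
```

```bash
python3 go.py .5828 .2000 .2045 9.9
```

```text
t 11.85 pos [0.5839 0.2    0.2166] yaw 9.91 tilt (np.float64(0.0034), np.float64(-0.0008)) q [ 0.24  0.23  1.18 -0.    1.72  0.07]
F [0.99 0.12 3.73] tau [-0.043 -0.14   0.03 ] open 0.0196 qv 0.047
shift [-1.1 12.1  0.2] turn [0.0008 0.0002 0.0034]
```

First contact with the claw is at TCP z ≈ 0.217, so the seat should be at about TCP 0.190. Continuing in small steps.

jog_arm(
  rows=[
    {"tx": 0, "ty": 1.5, "tz": 0, "wx": 0, "wy": 0, "wz": 0},
    {"tx": 0, "ty": 3, "tz": 0, "wx": 0, "wy": 0, "wz": 0},
  ],
)

```text
time_s: 12.05
ee_pos: [0.5846, 0.2001, 0.214]
tool_rot: [-1.567, -0.14, 0.131]
ft_force: [2.1, 1.3, 3.1]
opening: 0.0197
```

jog_arm(
  rows=[
    {"tx": 0, "ty": 1.5, "tz": 0, "wx": 0, "wy": 0, "wz": 0},
    {"tx": 0, "ty": 3, "tz": 0, "wx": 0, "wy": 0, "wz": 0},
  ],
)

```text
time_s: 12.25
ee_pos: [0.5837, 0.1999, 0.2097]
tool_rot: [-1.567, -0.138, 0.134]
ft_force: [2.2, 0.8, 2.7]
opening: 0.0196
```

```bash
python3 go.py .5828 .2000 .1905 9.9
```

```text
t 12.25 pos [0.5837 0.1999 0.2097] yaw 9.91 tilt (np.float64(0.0022), np.float64(-0.0009)) q [ 0.24  0.24  1.19 -0.    1.71  0.07]
F [2.23 0.75 2.66] tau [ 0.003 -0.513  0.017] open 0.0196 qv 0.033
shift [-0.9 19.2  0.3] turn [0.0009 0.0001 0.0022]
```

jog_arm(
  rows=[
    {"tx": 0, "ty": 1.5, "tz": 0, "wx": 0, "wy": 0, "wz": 0},
    {"tx": 0, "ty": 3, "tz": 0, "wx": 0, "wy": 0, "wz": 0},
  ],
)

```text
time_s: 12.45
ee_pos: [0.5831, 0.1998, 0.2062]
tool_rot: [-1.567, -0.136, 0.136]
ft_force: [2.1, -0.1, 3.6]
opening: 0.0198
```

jog_arm(
  rows=[
    {"tx": 0, "ty": 1.5, "tz": 0, "wx": 0, "wy": 0, "wz": 0},
    {"tx": 0, "ty": 3, "tz": 0, "wx": 0, "wy": 0, "wz": 0},
  ],
)

```text
time_s: 12.65
ee_pos: [0.5829, 0.1998, 0.2032]
tool_rot: [-1.567, -0.136, 0.136]
ft_force: [1.9, -0.1, 5.6]
opening: 0.0199
```

```bash
python3 go.py .5828 .2000 .1905 9.9
```

```text
t 12.65 pos [0.5829 0.1998 0.2032] yaw 9.91 tilt (np.float64(-0.0003), np.float64(-0.0009)) q [ 0.24  0.24  1.21 -0.    1.7   0.07]
F [ 1.94 -0.13  5.56] tau [-0.084 -0.201  0.033] open 0.0199 qv 0.028
shift [-0.  12.7  0.2] turn [ 0.0009  0.0002 -0.0003]
```

jog_arm(
  rows=[
    {"tx": 0, "ty": 1.5, "tz": 0, "wx": 0, "wy": 0, "wz": 0},
    {"tx": 0, "ty": 3, "tz": 0, "wx": 0, "wy": 0, "wz": 0},
  ],
)

```text
time_s: 12.85
ee_pos: [0.5827, 0.1998, 0.2002]
tool_rot: [-1.567, -0.135, 0.136]
ft_force: [0.4, -0.5, 5.3]
opening: 0.0195
```

jog_arm(
  rows=[
    {"tx": 0, "ty": 1, "tz": 0, "wx": 0, "wy": 0, "wz": 0},
    {"tx": 0, "ty": 2, "tz": 0, "wx": 0, "wy": 0, "wz": 0},
  ],
)

```text
time_s: 13.05
ee_pos: [0.5823, 0.1997, 0.1981]
tool_rot: [-1.568, -0.135, 0.137]
ft_force: [-0.1, -0.4, 5.9]
opening: 0.0196
```

```bash
python3 go.py .5828 .2000 .1905 9.9
```

```text
t 13.05 pos [0.5823 0.1997 0.1981] yaw 9.92 tilt (np.float64(-0.0017), np.float64(-0.0009)) q [ 0.24  0.24  1.21 -0.    1.69  0.07]
F [-0.05 -0.36  5.89] tau [-0.18   0.096  0.01 ] open 0.0196 qv 0.017
shift [0.5 7.6 0.2] turn [ 0.0009  0.0003 -0.0017]
```

jog_arm(
  rows=[
    {"tx": 0, "ty": 1, "tz": 0, "wx": 0, "wy": 0, "wz": 0},
    {"tx": 0, "ty": 2, "tz": 0, "wx": 0, "wy": 0, "wz": 0},
  ],
)

```text
time_s: 13.25
ee_pos: [0.582, 0.1997, 0.1961]
tool_rot: [-1.568, -0.134, 0.138]
ft_force: [-1.3, 0.0, 5.1]
opening: 0.0194
```

jog_arm(
  rows=[
    {"tx": 0, "ty": 1, "tz": 0, "wx": 0, "wy": 0, "wz": 0},
    {"tx": 0, "ty": 2, "tz": 0, "wx": 0, "wy": 0, "wz": 0},
  ],
)

```text
time_s: 13.45
ee_pos: [0.5818, 0.1996, 0.1939]
tool_rot: [-1.568, -0.134, 0.138]
ft_force: [-0.6, 0.2, 6.1]
opening: 0.0201
```

```bash
python3 go.py .5828 .2000 .1905 9.9
```

```text
t 13.45 pos [0.5818 0.1996 0.1939] yaw 9.92 tilt (np.float64(-0.0031), np.float64(-0.001)) q [ 0.24  0.24  1.22 -0.    1.69  0.07]
F [-0.57  0.21  6.07] tau [-0.215  0.262 -0.055] open 0.0201 qv 0.018
shift [1.  3.4 0.2] turn [ 0.001   0.0003 -0.0031]
```

jog_arm(
  rows=[
    {"tx": 0.5, "ty": 1, "tz": 0, "wx": 0, "wy": 0, "wz": 0},
    {"tx": 0.5, "ty": 1.5, "tz": 0, "wx": 0, "wy": 0, "wz": 0},
  ],
)

```text
time_s: 13.65
ee_pos: [0.5819, 0.1996, 0.1922]
tool_rot: [-1.568, -0.133, 0.139]
ft_force: [-2.5, -0.4, 5.4]
opening: 0.0198
```

jog_arm(
  rows=[
    {"tx": 0, "ty": 0.5, "tz": 0, "wx": 0, "wy": 0, "wz": 0},
    {"tx": 0, "ty": 1, "tz": 0, "wx": 0, "wy": 0, "wz": 0},
  ],
)

```text
time_s: 13.85
ee_pos: [0.582, 0.1996, 0.1913]
tool_rot: [-1.568, -0.133, 0.139]
ft_force: [-1.5, -0.1, 6.1]
opening: 0.0198
```

jog_arm(
  rows=[
    {"tx": 0, "ty": 0.5, "tz": 0, "wx": 0, "wy": 0, "wz": 0},
    {"tx": 0, "ty": 1, "tz": 0, "wx": 0, "wy": 0, "wz": 0},
  ],
)

```text
time_s: 14.05
ee_pos: [0.5821, 0.1997, 0.1903]
tool_rot: [-1.568, -0.133, 0.139]
ft_force: [-2.4, -0.6, 6.7]
opening: 0.0199
```

jog_arm(
  rows=[
    {"tx": 0, "ty": 0.5, "tz": 0, "wx": 0, "wy": 0, "wz": 0},
    {"tx": 0, "ty": 1, "tz": 0, "wx": 0, "wy": 0, "wz": 0},
  ],
)

```text
time_s: 14.25
ee_pos: [0.5821, 0.1997, 0.1899]
tool_rot: [-1.568, -0.134, 0.138]
ft_force: [-2.2, -1.1, 9.1]
opening: 0.0197
```

jog_arm(
  rows=[
    {"tx": 0, "ty": 0.5, "tz": 0, "wx": 0, "wy": 0, "wz": 0},
    {"tx": 0, "ty": 1, "tz": 0, "wx": 0, "wy": 0, "wz": 0},
  ],
)

```text
time_s: 14.45
ee_pos: [0.5821, 0.1997, 0.1898]
tool_rot: [-1.568, -0.134, 0.138]
ft_force: [-2.8, -1.9, 11.2]
opening: 0.0197
```

```bash
python3 go.py .5828 .2000 .1905 9.9
```

```text
t 14.45 pos [0.5821 0.1997 0.1898] yaw 9.92 tilt (np.float64(-0.0025), np.float64(-0.0009)) q [ 0.24  0.24  1.23 -0.    1.68  0.07]
F [-2.82 -1.87 11.16] tau [-0.28   0.72  -0.021] open 0.0197 qv 0.005
shift [ 0.7 -0.7  0.2] turn [ 0.0009  0.0004 -0.0025]
```

jog_arm(
  rows=[
    {"tx": 0, "ty": 1, "tz": 0, "wx": 0, "wy": 0, "wz": 0},
    {"tx": 0, "ty": 2, "tz": 0, "wx": 0, "wy": 0, "wz": 0},
    {"tx": 0, "ty": 2, "tz": 0, "wx": 0, "wy": 0, "wz": 0},
  ],
)

```text
time_s: 14.75
ee_pos: [0.5822, 0.1997, 0.1897]
tool_rot: [-1.567, -0.135, 0.137]
ft_force: [-3.7, -2.6, 14.0]
opening: 0.0198
```

```bash
python3 go.py .5828 .2000 .1905 9.9; python3 - <<'E'
from h import *
from workcell import optics
for n in("side","top"):
    f=optics.grab_frame(n); pickle.dump(f,open(n+"5.pkl","wb"))
S=pickle.load(open("side5.pkl","rb"));T=pickle.load(open("top5.pkl","rb"))
crop(S,230,130,330,230,5,"pics/s5.png");crop(T,190,160,270,250,6,"pics/t5.png")
a=[cv2.resize(cv2.imread(f"pics/{n}.png"),(400,400)) for n in("s5","t5")]; cv2.imwrite("pics/m6.png",np.hstack(a))
E
```

```text
t 14.75 pos [0.5822 0.1997 0.1897] yaw 9.92 tilt (np.float64(-0.0008), np.float64(-0.0009)) q [ 0.24  0.24  1.23 -0.    1.67  0.07]
F [-3.71 -2.59 13.97] tau [-0.348  1.017 -0.052] open 0.0198 qv 0.001
shift [ 0.7 -0.8  0.2] turn [ 0.0009  0.0003 -0.0008]
```

View pics/m6.png

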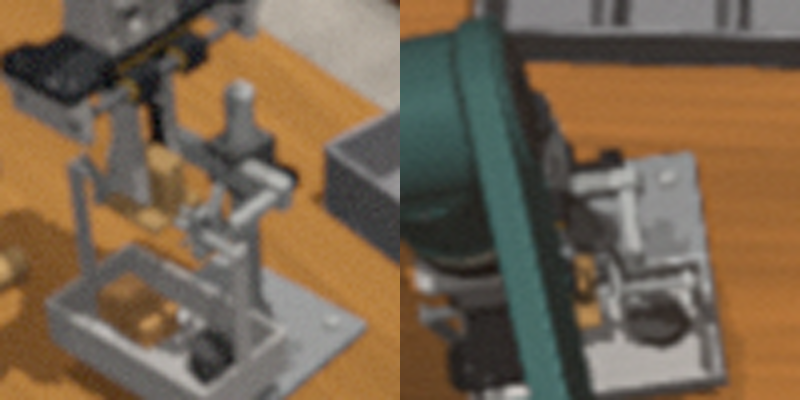

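The side view shows the bar down in the prongs, at about (215,235) in the crop. Motion stalled after 27–28 mm of claw travel, at 14 N net at the wrist and about 17.7 N on the stand. I'll press slightly more, then relieve.

jog_arm(
  rows=[
    {"tx": 0.5, "ty": 1, "tz": 0, "wx": 0, "wy": 0, "wz": 0},
    {"tx": 0.5, "ty": 1.5, "tz": 0, "wx": 0, "wy": 0, "wz": 0},
    {"tx": 0.5, "ty": 1.5, "tz": 0, "wx": 0, "wy": 0, "wz": 0},
  ],
)

```text
time_s: 15.15
ee_pos: [0.5822, 0.1997, 0.1897]
tool_rot: [-1.567, -0.136, 0.136]
ft_force: [-8.1, -2.1, 18.8]
opening: 0.0195
```

jog_arm(
  rows=[
    {"tx": 0, "ty": -1.5, "tz": 0, "wx": 0, "wy": 0, "wz": 0},
    {"tx": 0, "ty": -3, "tz": 0, "wx": 0, "wy": 0, "wz": 0},
    {"tx": 0, "ty": -4, "tz": 0, "wx": 0, "wy": 0, "wz": 0},
    {"tx": 0, "ty": -4, "tz": 0, "wx": 0, "wy": 0, "wz": 0},
  ],
)

```text
time_s: 15.55
ee_pos: [0.5822, 0.1997, 0.1898]
tool_rot: [-1.568, -0.133, 0.139]
ft_force: [-3.5, -0.7, 8.5]
opening: 0.0195
```

```bash
python3 go.py .5828 .2000 .1905 9.9
```

```text
t 15.55 pos [0.5822 0.1997 0.1898] yaw 9.92 tilt (np.float64(-0.0038), np.float64(-0.001)) q [ 0.24  0.24  1.23 -0.    1.68  0.07]
F [-3.54 -0.74  8.51] tau [-0.249  0.765 -0.03 ] open 0.0195 qv 0.001
shift [ 0.7 -0.7  0.2] turn [ 0.001   0.0003 -0.0038]
```

jog_arm(
  rows=[
    {"tx": -0.5, "ty": -1, "tz": 0, "wx": 0, "wy": 0, "wz": 0},
    {"tx": -0.7, "ty": -2.5, "tz": 0, "wx": 0, "wy": 0, "wz": 0},
    {"tx": -0.7, "ty": -2.5, "tz": 0, "wx": 0, "wy": 0, "wz": 0},
  ],
)

```text
time_s: 15.85
ee_pos: [0.5822, 0.1997, 0.19]
tool_rot: [-1.568, -0.133, 0.139]
ft_force: [-1.0, -0.2, 0.4]
opening: 0.0196
```

```bash
python3 go.py .5828 .2000 .1905 9.9
```

```text
t 15.85 pos [0.5822 0.1997 0.19  ] yaw 9.92 tilt (np.float64(-0.0042), np.float64(-0.001)) q [ 0.24  0.24  1.23 -0.    1.68  0.07]
F [-1.03 -0.23  0.44] tau [-0.126  0.281  0.049] open 0.0196 qv 0.005
shift [ 0.7 -0.5  0.2] turn [ 0.001   0.0003 -0.0042]
```

jog_arm(
  rows=[
    {"tx": 0, "ty": 0, "tz": 0, "wx": 0, "wy": 0, "wz": 0},
    {"tx": 0, "ty": 0, "tz": 0, "wx": 0, "wy": 0, "wz": 0},
    {"tx": 0, "ty": 0, "tz": 0, "wx": 0, "wy": 0, "wz": 0},
    {"tx": 0, "ty": 0, "tz": 0, "wx": 0, "wy": 0, "wz": 0},
    {"tx": 0, "ty": 0, "tz": 0, "wx": 0, "wy": 0, "wz": 0},
  ],
  gripper=0.45,
  newtons=20,
)

```text
time_s: 16.35
ee_pos: [0.5834, 0.1999, 0.1915]
tool_rot: [-1.567, -0.136, 0.136]
ft_force: [-0.3, 0.3, -0.2]
opening: 0.0513
```

```bash
python3 go.py .5828 .2000 .29 9.9
```

```text
t 16.35 pos [0.5834 0.1999 0.1915] yaw 9.91 tilt (np.float64(-0.0001), np.float64(-0.0009)) q [ 0.24  0.24  1.22 -0.    1.68  0.07]
F [-0.32  0.3  -0.17] tau [-0.051  0.048  0.045] open 0.0513 qv 0.002
shift [ -0.6 -98.5   0.1] turn [ 0.0009  0.0003 -0.0001]
```

Released and nothing is touching. Rise straight up.

jog_arm(
  rows=[
    {"tx": 0, "ty": -8, "tz": 0, "wx": 0, "wy": 0, "wz": 0},
    {"tx": 0, "ty": -22, "tz": 0, "wx": 0, "wy": 0, "wz": 0},
    {"tx": 0, "ty": -42, "tz": 0, "wx": 0, "wy": 0, "wz": 0},
    {"tx": 0, "ty": -62, "tz": 0, "wx": 0, "wy": 0, "wz": 0},
    {"tx": 0, "ty": -85, "tz": 0, "wx": 0, "wy": 0, "wz": 0},
  ],
)

```text
time_s: 16.85
ee_pos: [0.5834, 0.2, 0.2787]
tool_rot: [-1.567, -0.137, 0.135]
ft_force: [-0.0, 0.3, 0.1]
opening: 0.0518
```

jog_arm(
  rows=[
    {"tx": -20, "ty": -20, "tz": 0, "wx": 0, "wy": 0, "wz": 0},
    {"tx": -55, "ty": -30, "tz": 0, "wx": 0, "wy": 0, "wz": 0},
    {"tx": -95, "ty": -30, "tz": 0, "wx": 0, "wy": 0, "wz": 0},
    {"tx": -130, "ty": -30, "tz": 0, "wx": 0, "wy": 0, "wz": 0},
    {"tx": -160, "ty": -30, "tz": 0, "wx": 0, "wy": 0, "wz": 0},
  ],
)

```text
time_s: 17.35
ee_pos: [0.4243, 0.1722, 0.3088]
tool_rot: [-1.567, -0.138, 0.133]
ft_force: [0.2, -0.4, -0.0]
opening: 0.0513
```

jog_arm(
  rows=[
    {"tx": -30, "ty": 0, "tz": 0, "wx": 0, "wy": 0, "wz": 0},
    {"tx": -50, "ty": 0, "tz": 0, "wx": 0, "wy": 0, "wz": 0},
    {"tx": -50, "ty": 0, "tz": 0, "wx": 0, "wy": 0, "wz": 0},
  ],
)

```text
time_s: 17.65
ee_pos: [0.3752, 0.1638, 0.3095]
tool_rot: [-1.566, -0.14, 0.132]
ft_force: [0.6, 0.2, -0.2]
opening: 0.0516
```

```bash
python3 go.py .5828 .2000 .29 9.9; python3 - <<'E'
from h import *
from workcell import optics
for n in("side","top"):
    f=optics.grab_frame(n); pickle.dump(f,open(n+"6.pkl","wb"))
S=pickle.load(open("side6.pkl","rb"));T=pickle.load(open("top6.pkl","rb"))
crop(S,230,130,330,230,5,"pics/s6.png");crop(T,185,170,265,250,6,"pics/t6.png")
a=[cv2.resize(cv2.imread(f"pics/{n}.png"),(400,400)) for n in("s6","t6")]; cv2.imwrite("pics/m7.png",np.hstack(a))
cv2.imwrite("pics/side6.png",S["img"][:,:,::-1])
yw=np.radians(9.9);c,s=np.cos(yw),np.sin(yw)
for n,f in(("S",S),("T",T)):
    W=cloud(f).reshape(-1,3); q=np.c_[(W[:,:2]-[.5828,.2])@np.array([[c,-s],[s,c]]),W[:,2]]
    m=(abs(q[:,0])<.06)&(abs(q[:,1])<.09)&(q[:,2]>.068)&(q[:,2]<.082); b=q[m]
    if m.sum()>10:
        r=cv2.minAreaRect((b[:,:2]*1000).astype(np.float32)); print(n,"rim",m.sum(),[np.round(v,2) for v in r],"plane deg",np.degrees(np.linalg.lstsq(np.c_[b[:,:2],np.ones(len(b))],b[:,2],rcond=None)[0][:2]).round(2))
    m=(abs(q[:,0])<.03)&(abs(q[:,1])<.03)&(q[:,2]>.215)&(q[:,2]<.24); b=q[m]; print(n,"handle top",m.sum(),np.median(b,0).round(4))
    m=(abs(q[:,0])<.015)&(abs(abs(q[:,1])-.066)<.006)&(q[:,2]>.15)&(q[:,2]<.2); b=q[m]; print(n,"bar ends",m.sum(),[np.median(b[k],0).round(4) for k in (b[:,1]>0,b[:,1]<0)])
E
```

```text
t 17.65 pos [0.3752 0.1638 0.3095] yaw 9.95 tilt (np.float64(0.0051), np.float64(-0.0003)) q [ 0.27 -0.23  1.46 -0.    1.9   0.1 ]
F [ 0.58  0.21 -0.16] tau [-0.044  0.014  0.012] open 0.0516 qv 0.061
shift [ 2.107e+02  2.050e+01 -2.000e-01] turn [0.0002 0.0009 0.0051]
S rim 400 [array([-3.93,  0.68]), array([ 94.46, 163.42]), np.float64(0.31)] plane deg [-0.84  0.25]
S handle top 129 [-0.0064 -0.0036  0.2241]
S bar ends 13 [array([-0.0044,  0.0685,  0.1782]), array([-0.0038, -0.0669,  0.1784])]
T rim 218 [array([-2.26,  1.09]), array([ 90.88, 162.17]), np.float64(0.01)] plane deg [-1.38 -0.45]
T handle top 131 [ 1.000e-04 -6.000e-04  2.251e-01]
T bar ends 24 [array([-0.0014,  0.0678,  0.1795]), array([ 1.000e-04, -6.640e-02,  1.788e-01])]
```

View pics/m7.png

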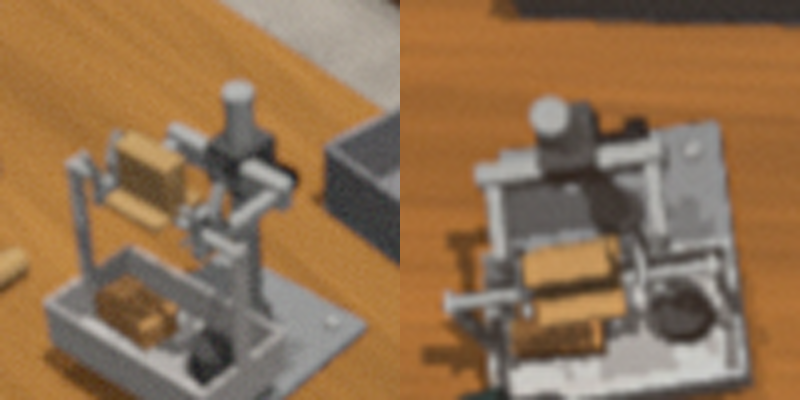

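View pics/side6.png

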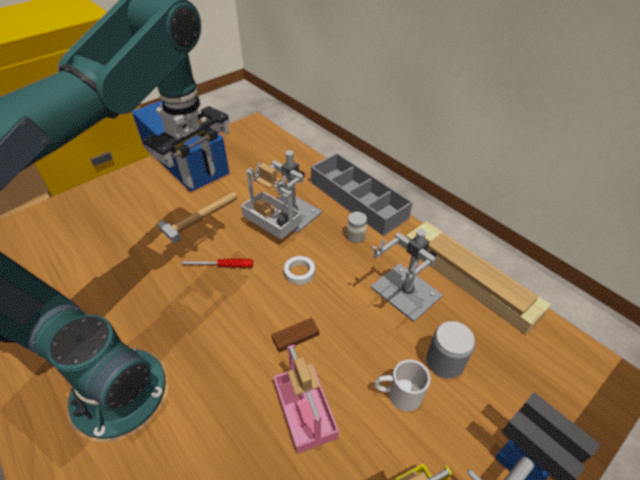

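The side and top views show the caddy hanging on stand_b with block and tin in the tray; the gripper is clear. One more check, on the claw jaws before and after.

```bash
python3 - <<'E'
from h import *
S0=pickle.load(open("side0.pkl","rb"));T0=pickle.load(open("top0.pkl","rb"));S=pickle.load(open("side6.pkl","rb"));T=pickle.load(open("top6.pkl","rb"))
a=[cv2.resize(f["img"][v:v+40,u:u+50,::-1],(400,320),interpolation=cv2.INTER_CUBIC) for f,u,v in((S0,250,155),(S,250,155),(T0,198,200),(T,198,200))]
cv2.imwrite("pics/claw.png",np.vstack([np.hstack(a[:2]),np.hstack(a[2:])])[:600])
yw=np.radians(9.9);c,s=np.cos(yw),np.sin(yw)
for n,f in(("S0",S0),("S",S),("T0",T0),("T",T)):
    W=cloud(f).reshape(-1,3); q=np.c_[(W[:,:2]-[.5828,.2])@np.array([[c,-s],[s,c]]),W[:,2]-.1753]
    for sg in(1,-1):
        m=(abs(q[:,0])<.03)&(abs(q[:,1]-sg*.036)<.006)&(q[:,2]>-.01)&(q[:,2]<.04)
        b=q[m]; print(n,sg,m.sum(),"z pct",np.percentile(b[:,2],[10,50,90,100]).round(3),"x",np.percentile(b[:,0],[0,50,100]).round(3))
E
```

```text
S0 1 52 z pct [-0.004  0.009  0.022  0.036] x [-0.022  0.011  0.025]
S0 -1 28 z pct [0.001 0.01  0.024 0.028] x [-0.004  0.009  0.026]
S 1 10 z pct [0.    0.006 0.01  0.014] x [-0.012 -0.005 -0.001]
S -1 28 z pct [-0.005  0.003  0.011  0.019] x [-0.015  0.005  0.027]
T0 1 28 z pct [0.002 0.009 0.025 0.028] x [-0.002  0.016  0.028]
T0 -1 27 z pct [0.001 0.011 0.024 0.031] x [-0.003  0.015  0.029]
T 1 32 z pct [-0.     0.009  0.013  0.016] x [-0.012  0.004  0.028]
T -1 41 z pct [-0.002  0.007  0.014  0.015] x [-0.011  0.005  0.028]
```

View pics/claw.png

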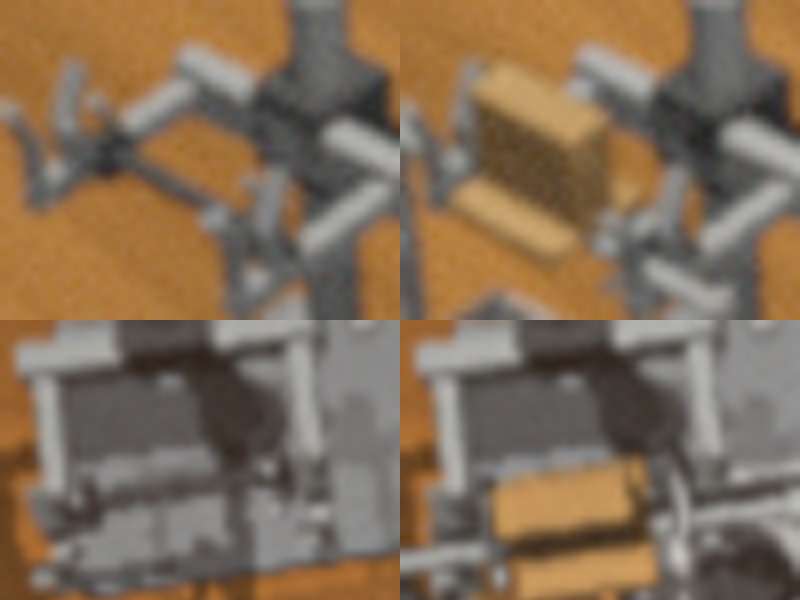

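The jaws have changed. Before, they stood about 28–31 mm above the seat at x ≥ -4 mm. Now their tops are about 15 mm up and reach across the bar to x = -12 mm, so the claw is shut. Handing in.

```bash
python3 - <<'E'
from workcell import arm, job
print(arm.get_obs()["time_s"], job.finish_job())
E
```

```text
the job is handed in; nothing more can be done
17.75 None
```

The caddy is now hanging on stand_b with the claw shut over its bar, and I handed the job in at 17.75 s. I gripped its handle, lifted it level off stand_a and carried it across without setting it down. Then I lowered the bar into stand_b by feel.

- **Seating:** The bar first met the claw about 28 mm above where it stopped (27 mm expected). Turning the claw took about 9–10 N. The bar then stopped dead with its centre about 175 mm above the bench. I pressed until the wrist read about 19 N net, roughly 22–23 N on the stand with the caddy's weight. Then I eased off and let go, and no contact force remained.
- **Seat height:** Three readings agree on about 175 mm: the tool height at the stop, the handle top at 225 mm and the prong arms as seen by the cameras.
- **Claw:** The jaw tops dropped from about 28–31 mm above the seat to about 15 mm, and the jaws now reach across the bar. I judged it shut from depth images and travel only, as there is no direct reading of the claw angle.
- **Level and contents:** The block and tin are still in the tray. Both cameras put the rim within about 1.5° of level after release.
- **Other things:** In the last side picture everything else on the bench looked where it started; I did not measure this.
- **Disagreements:** The side camera reads about 3 mm off along x compared with the top camera. In the last measurement it put the bar ends about 4 mm from the hook position and the top camera under 2 mm. I put this down to calibration.

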